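Load the nut mill and give it one turn

ROBOT

A 6-joint arm with a two-finger parallel gripper is mounted at the origin on the work surface. World frame = base frame: x ahead of the robot, y to its left, z up, the work surface at z = 0. Lengths are in m, angles in rad, forces in N, time in s.
With the tool pointing down it reaches from about 0.35 to 0.925 m from the base axis. Payload 6.4 kg.
Tool frame: the origin (TCP) lies midway between the tips of the shut fingers; the grasp point (between the pads) lies 19 mm behind it (r.grasp_offset is the distance from the TCP to the grasp point, in m); z points along the fingers, y is the line along which they close (so a half turn about z gives the same grasp; the last joint's range is limited). The gripper opens to 94 mm and grips with 3 to 60 N. Pads are 16 mm wide; open, the fingers measure 119 mm over their backs; the gripper's body (75 mm by 177 mm) begins 78 mm behind the grasp point.
Start: joints at [1.158, 0.245, 1.558, -0, 1.339, -0.174], TCP at [0.154, 0.632, 0.205] pointing down, gripper open.
Joint ranges: [-3.13, 3.13], [-1.02, 2.26], [0.13, 2.54], [-0.95, 4.09], [0.21, 2.88], [-2.74, 2.74]. Speed limits (rad/s): [2.57, 2.57, 3.14, 3.14, 3.14, 3.14].

INTERFACE

Orientations are given as a unit quaternion [w, x, y, z].
In Python, from rig import state, cams, workorder, nets, r gives the robot as it stands. The module is installed in compiled form; this text tells all that it offers.
- The arm moves only by the shell command python3 -m crank 'ROWS' [FORCE]. ROWS is JSON, one flat list of numbers, 7 for each row, row after row: the turn, a rotation vector about the tool's x, y, z in rad, then the shift along the tool's x, y, z in m, then the finger opening in m, from 0 to 0.094. A call has 1 to 10 rows; each row is the pose to reach, as a shift and turn from the pose commanded when the call began, along the tool's axes at that moment; what a row does not reach only later rows make up. A row lasts 1/8 s, in which the tool goes at most 62.5 mm and 10.7 degrees, less where a joint would pass 70% of its speed; a pose out of reach is approached as far as the arm can. A call with a gripper value outside its range is refused whole. The fingers move at their own pace and stop on an object; FORCE is the grip in N (left out, the last holds). Time passes only in rows, so rows that repeat a pose let the fingers close. It gives the time, the measured TCP pose, the force, the opening and the grip force at its end, in the units of the state.
- state(): the state, without advancing time (a new reading comes with each control period).
- cams.snapshot(name): name is "scene" or "top" or "wrist"; returns (picture, depth): 420x560x3 uint8, red, green, blue; 420x560 float32, m along the optical axis (not along the pixel's ray), 0 where there is no reading.
- cams.camera_params(name): a dict with "fx", "fy", "cx", "cy" (pixels), "dist" ([k1, k2, p1, p2, k3] as OpenCV has them; the pictures are not rectified), "R" (3x3) and "t" (3): a world point X has camera coordinates R X + t. Camera axes: x right, y down, z forward; pixel columns grow to the right and rows downward; lengths in m; the calibration is good to about 2 mm. A picture is of the moment at which its call begins: read the wrist's pose just before it. camera_params takes no time and is no camera call; for the wrist camera it gives the pose at the moment of the call.
- workorder.close_job(): hands the job in; it is judged then, once.
Trained networks look in the newest picture that a camera, given by its name, has taken for a name from the list of things; names that differ only in an ending like _2 or _b are one class to them, and where a whole thing is asked for, a point or a joint stands for the part that bears it (a point fixed in the world has none). Each returns a list of dicts, best first, with "score" (0 to 1); they miss things now and then, are a little off and sometimes report something else, mostly with a low value. They report only what shows in the picture. A call takes as long as a camera call. They do not tell look-alikes from the thing itself.
- nets.look_for(target, camera): "position" ([row, column] in pixels, amid what is visible of it).
The state is a dict: "clock": time; "qpos": joint angles; "joint_velocities": joint speeds; "joint_torque": joint torques, N m; "tcp_pos": TCP position; "tool_rot": TCP orientation; "force": force on the tool from outside, world axes, zero at the start; "torque": the same for the moment, N m; "grip_width": finger opening in m; "grip_force": force on a finger pad.
Only numpy, scipy, OpenCV 4.12 (cv2) and the standard library are available. Lean on these libraries where they do the work, as an engineer would, in place of code of your own. Each camera call takes 0.05 s, during which the arm holds its last target. There are 200 camera calls.

TASK

Draw the aluminium scoop of walnuts out from under the spice shelf (its handle sticks out), stand it on the table wholly clear of the shelf and let go, with the nuts still in it. Take it afresh in a grip that lets you tip it, pour all three walnuts into the hand mill's funnel so that they drop down its throat, and stand the empty scoop upright on the table. Then turn the mill's crank one full turn clockwise (seen from above) and let go, leaving the other things on the table where they are.

Things in the scene. Friction and masses are not known exactly. Their poses are not given: they have to be found in the camera images.
- shelf: low wooden spice shelf, fixed, three jars on top. Origin: centre of its footprint, on the table. 160 deep (its x) by 216 wide (its y); sides 8 thick, board 90 to 102 above the table, jars up to 166 and from 11 to 60 along its x. Open on its -x side, closed at the back (+x): free space below is 200 wide and 90 high.
- scoop: loose aluminium scoop, 0.2 kg, under the shelf, only its handle sticking out. Origin: centre of the body's underside; x to the lip, z up. Body 114 long (x), 62 wide (y, can be gripped across), side walls 4 thick, 42 high, open above. Floor 4 thick from x = -57 to 19, then a ramp rising at 30 degrees to the pouring lip (x = 56, 26 high). Bar handle at the back (-x).
- scoop_handle (a point): point on the scoop's bar handle, 17 mm short of its end, at (-105, 0, 26) of the scoop. The bar runs along the scoop's x from -56 to -122, 14 wide (y), 8 thick (22 to 30 above the table).
- scoop_lip (a point): middle of the pouring lip's edge, at (56, 0, 26) of the scoop.
- nut0_center (a point): centre of a small walnut: a brown ball of 24 mm diameter, 10 g, lying loose in the scoop at the start
- nut1_center (a point): centre of a small walnut: a brown ball of 24 mm diameter, 10 g, lying loose in the scoop at the start
- nut2_center (a point): centre of a small walnut: a brown ball of 24 mm diameter, 10 g, lying loose in the scoop at the start
- mill: grey table-top hand mill with a steel funnel and a steel flywheel beside it, fixed. Origin: centre of its footprint, on the table. Base 130 (x) by 310 (y), 30 high; funnel at its y = +90, flywheel at its y = -90 on a gearbox 100 by 100, up to 118 high.
- hopper_mouth (a point): centre of the funnel's mouth, 140 above the table. The mouth is 132 across inside; the cone narrows to a throat 52 wide inside at 95 above the table.
- hopper_floor (a point): centre of the throat's floor, 33 above the table, right below the mouth. The nuts in the throat lie within 30 of this axis, their centres lower than 100 above the table.
- crank (a joint): turn of the flywheel (rad): near 0 at the start, grows clockwise seen from above, stops at 0 and 7.2. It stays where it is left; about 2 N at the knob turns it.
- crank_hub (a point): on the flywheel's upright axis, at the disc's top face, 137 above the table. Disc radius 62, 12 thick.
- crank_knob (a point): middle of the flywheel's upright wooden knob, 48 from the axis, 161 above the table: a cylinder of 24 diameter, 138 to 183 above the table, spinning freely about its own axis. The hub boss (18 radius) reaches 147.
- sauce_cup: white sauce cup, 66 across, 35 high; bystander. Origin: centre of its underside.
- shaker: glass shaker, 40 across, 85 high; bystander. Origin: centre of its underside.
- tea: tea glass on a saucer 116 across, 75 high; bystander. Origin: centre of its underside.
- baklava: white plate 170 across with a pastry, 36 high; bystander. Origin: centre of its underside.
- spoon: table spoon lying on the table; bystander. Origin: centre of its underside.
Mind the look-alikes: they are no part of the job. What is meant by the scoop is not red, and is the larger of those in its own colour.

How it is judged:
On the way, in this order (a step that is already met when the one before it is completed fails the run):
1. the scoop stands on the table clear of the shelf, let go, with the nuts in it (height (world z) of scoop between -0.005 and 0.008 m and angle between scoop's own z axis and vertical below 0.12 rad and contact force between scoop and the fingers below 0.05 N and linear speed of scoop below 0.03 m/s and horizontal distance between scoop and shelf above 0.13 m and distance between each of nut0_center, nut1_center, nut2_center and scoop below 0.075 m), for 0.2 s.
2. all three nuts are down the mill's throat (horizontal distance between each of nut0_center, nut1_center, nut2_center and hopper_floor below 0.03 m and height (world z) of each of nut0_center, nut1_center, nut2_center below 0.1 m), for 0.2 s.
3. the empty scoop stands upright on the table, let go (height (world z) of scoop between -0.005 and 0.008 m and angle between scoop's own z axis and vertical below 0.12 rad and contact force between scoop and the fingers below 0.05 N and linear speed of scoop below 0.03 m/s), for 0.2 s.
4. the crank has made a full turn (value of joint crank above 6.15 rad), for 0.1 s.
At the end, for the whole second after the job is handed in: All three nuts are in the throat (centres within 30 mm of its axis and below 100 mm), the crank reads more than 6.15 rad and is still, and the scoop stands on the table upright (within 0.12 rad), released and at rest (all of step 2 and all of step 3 and value of joint crank above 6.15 rad and velocity of joint crank below 0.1 rad/s); the robot touches nothing.
It fails at once if the sauce cup is pushed more than 40 mm from its place (distance of sauce_cup from where it was at the start of the episode above 0.04 m).
It fails at once if the shaker is pushed more than 40 mm from its place (distance of shaker from where it was at the start of the episode above 0.04 m).
It fails at once if the tea is pushed more than 40 mm from its place (distance of tea from where it was at the start of the episode above 0.04 m).
It fails at once if the baklava is pushed more than 40 mm from its place (distance of baklava from where it was at the start of the episode above 0.04 m).
It fails at once if the spoon is pushed more than 40 mm from its place (distance of spoon from where it was at the start of the episode above 0.04 m).
It also fails if it takes over 72 s, if anything falls off the work surface, if the arm or the gripper's body presses on something with over 40 N, if the wrist force passes 120 N, or if a joint passes its speed limit or range.

## Working session

There is one attempt and no reset: what is moved stays moved. The work goes in short steps, Python scripts to look and compute and a shell command to move; the robot and the scene stay as the last step left them, time stands still between calls to the robot, and variables do not carry over. Pictures are saved under pics/ and viewed, at most 10 in all, crops included, and the job is handed in when it is done.

```bash
mkdir -p pics
cat > h.py <<'E'
import numpy as np, cv2
from rig import state, cams, workorder, nets, r
from scipy.spatial.transform import Rotation as Ro
def snap(n,f=None):
    p=cams.camera_params(n); im,d=cams.snapshot(n)
    if f: cv2.imwrite('pics/'+f,im[:,:,::-1])
    return im,d,p
def ray(p,rc):
    K=np.array([[p['fx'],0,p['cx']],[0,p['fy'],p['cy']],[0,0,1]])
    u=cv2.undistortPoints(np.array([[[rc[1],rc[0]]]],float),K,np.array(p['dist'],float))[0,0]
    R=np.array(p['R']);t=np.array(p['t'])
    return -R.T@t, R.T@np.array([u[0],u[1],1.])
def pz(p,rc,z):
    c,d=ray(p,rc); return c+d*(z-c[2])/d[2]
def pd(p,rc,dep):
    c,d=ray(p,rc); return c+d*dep[int(round(rc[0])),int(round(rc[1]))]
def proj(p,X):
    K=np.array([[p['fx'],0,p['cx']],[0,p['fy'],p['cy']],[0,0,1]])
    return cv2.projectPoints(np.array(X,float).reshape(-1,1,3),cv2.Rodrigues(np.array(p['R']))[0],np.array(p['t'],float),K,np.array(p['dist'],float))[0][:,0,::-1]
def cloud(p,d):
    h,w=d.shape;K=np.array([[p['fx'],0,p['cx']],[0,p['fy'],p['cy']],[0,0,1]])
    g=np.stack(np.meshgrid(np.arange(w),np.arange(h)),-1).reshape(-1,1,2).astype(float)
    u=cv2.undistortPoints(g,K,np.array(p['dist'],float))[:,0]
    X=np.c_[u,np.ones(len(u))]*d.reshape(-1,1)
    return ((X-np.array(p['t']))@np.array(p['R'])).reshape(h,w,3)
E
python3 - <<'E'
from h import *
s=state();print(s)
for n in ('scene','top'):
    im,d,p=snap(n,n+'0.png')
    for t in ['scoop_handle','scoop','shelf','mill','hopper_mouth','crank_hub','crank_knob','sauce_cup','shaker','tea','baklava','spoon','nut0_center']:
        for q in nets.look_for(t,n)[:3]:
            print(n,t,np.round(q['position']),round(q['score'],2),np.round(pd(p,q['position'],d),3))
E
```

```text
{'clock': 0.0, 'qpos': array([ 1.15790263e+00,  2.45839178e-01,  1.55896356e+00, -2.40749535e-05,
        1.33870916e+00, -1.74075770e-01]), 'joint_velocities': array([ 6.57247030e-04,  1.10315509e-03,  1.47199041e-03, -9.21355740e-04,
        2.68130065e-04, -4.37833740e-05]), 'joint_torque': array([-1.89880797e-03, -4.15842426e+01, -3.14601374e+01,  6.84174732e-02,
        3.33066168e-02, -1.35494283e-04]), 'tcp_pos': array([0.15350603, 0.63100832, 0.20435644]), 'tool_rot': array([-2.66397122e-04,  1.19122586e-01,  9.92879091e-01, -9.21977068e-04]), 'force': array([-0.07483199, -0.03695772,  0.5124774 ]), 'torque': array([ 0.00334908,  0.03723453, -0.00101725]), 'grip_force': 0.0, 'grip_width': 0.093880656804276}
scene scoop_handle [180. 184.] 0.69 [ 0.162 -0.359  0.006]
scene scoop_handle [208. 338.] 0.54 [0.385 0.179 0.03 ]
scene scoop [206. 337.] 0.8 [0.349 0.186 0.001]
scene scoop [180. 186.] 0.71 [ 0.161 -0.35   0.002]
scene shelf [260. 219.] 0.9 [ 0.642 -0.218  0.119]
scene mill [247. 356.] 0.9 [0.585 0.196 0.057]
scene mill [228. 329.] 0.17 [0.575 0.105 0.146]
scene crank_hu
[... 564 characters left out ...]
005]
top scoop [236. 213.] 0.66 [0.376 0.176 0.005]
top scoop [200. 346.] 0.47 [ 0.489 -0.205  0.031]
top shelf [162. 353.] 0.96 [ 0.589 -0.211  0.1  ]
top mill [165. 196.] 0.85 [0.573 0.224 0.061]
top hopper_mouth [166. 200.] 0.57 [0.571 0.212 0.063]
top crank_hub [166. 233.] 0.8 [0.561 0.11  0.143]
top crank_hub [102. 277.] 0.17 [0.753 0.002 0.086]
top crank_knob [170. 236.] 0.86 [0.551 0.102 0.146]
top sauce_cup [228. 273.] 0.83 [0.403 0.002 0.004]
top shaker [100. 274.] 0.66 [0.755 0.008 0.087]
top shaker [202. 449.] 0.54 [ 0.492 -0.496  0.042]
top tea [180. 105.] 0.67 [0.521 0.468 0.072]
top baklava [204. 450.] 0.88 [ 0.486 -0.501  0.038]
top spoon [258. 405.] 0.6 [ 0.325 -0.387  0.002]
```

Run:
```python
import cv2
a=cv2.imread('pics/top0.png');b=cv2.imread('pics/scene0.png')
cv2.imwrite('pics/top0b.png',cv2.resize(a[60:360,40:500],None,fx=1.73,fy=1.73,interpolation=cv2.INTER_CUBIC))
cv2.imwrite('pics/scene0b.png',cv2.resize(b[130:350,90:500],None,fx=1.95,fy=1.95,interpolation=cv2.INTER_CUBIC))
```

```text
(no output)
```

View pics/top0b.png

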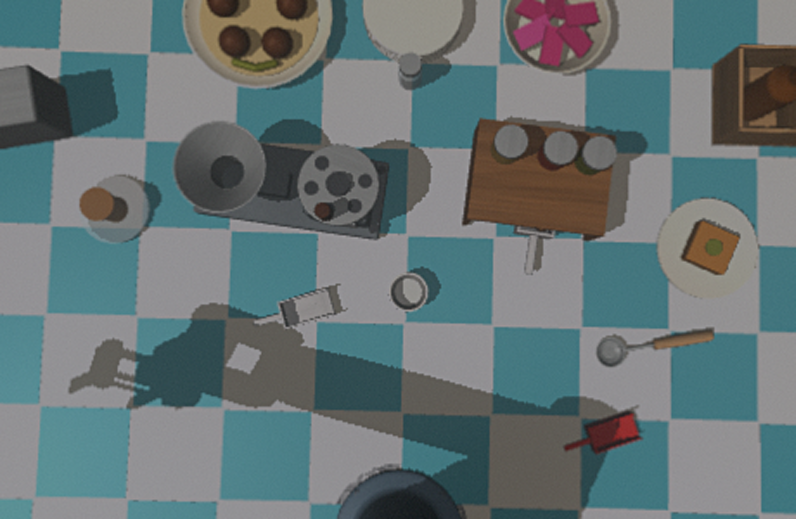

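View pics/scene0b.png

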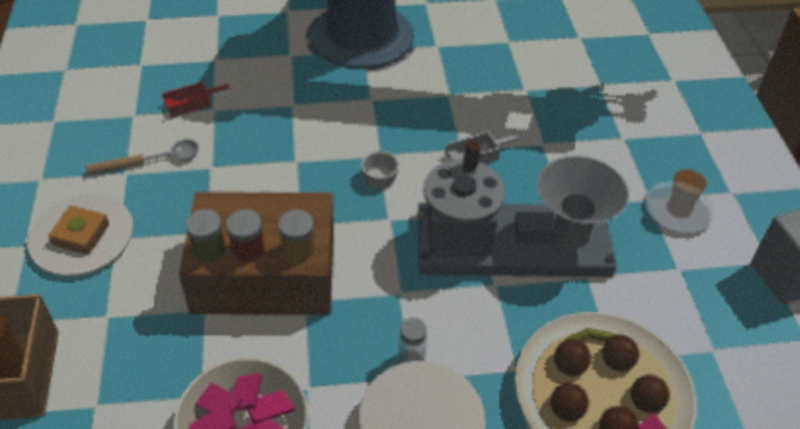

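The crops show the target's handle under the shelf at full-res top (row 196–215, col 345–350). A small silver look-alike is at (236,213) and a red one at (309,395). The mill's funnel is left of its flywheel, with the knob at about (181,227). Next I measure from the depth clouds.

Run:
```python
from h import *
s=state();print(Ro.from_quat(np.roll(s['tool_rot'],-1)).as_matrix().round(3).tolist())
for n in ('top','scene'):
    im,d,p=snap(n); C=cloud(p,d); X=C.reshape(-1,3)[d.reshape(-1)>0]
    def sel(x0,x1,y0,y1,z0,z1): return X[(X[:,0]>x0)&(X[:,0]<x1)&(X[:,1]>y0)&(X[:,1]<y1)&(X[:,2]>z0)&(X[:,2]<z1)]
    print(n,'cam',(-np.array(p['R']).T@p['t']).round(3))
    t=sel(.3,.6,-.2+.3,.0+.3,-.02,.004);print('table z',t[:,2].mean(),t[:,2].std())
    H=sel(.40,.56,-.26,-.15,.012,.06);print('handle n',len(H))
    if len(H): print(H[np.argsort(H[:,0])][::max(1,len(H)//25)].round(3).tolist())
    S=sel(.45,.8,-.4,-.05,.09,.112); print('shelf',cv2.minAreaRect(S[:,:2].astype(np.float32)),S[:,2].mean(),len(S))
    F=sel(.45,.75,.0,.14,.125,.142);print('disc',cv2.minEnclosingCircle(F[:,:2].astype(np.float32)),F.mean(0),len(F))
    K=sel(.45,.75,.0,.18,.158,.2);print('knob',len(K),K.mean(0) if len(K) else 0,K.max(0) if len(K) else 0,K.min(0) if len(K) else 0)
    M=sel(.45,.75,.14,.4,.134,.15);print('rim',cv2.minEnclosingCircle(M[:,:2].astype(np.float32)),len(M))
    B=sel(.4,.75,.0,.4,.015,.034);print('base',cv2.minAreaRect(B[:,:2].astype(np.float32)),len(B))
```

```text
[[-0.972, 0.237, -0.0], [0.237, 0.972, -0.0], [0.0, -0.0, -1.0]]
top cam [ 0.398 -0.002  1.167]
table z 0.0001228924612090274 0.0020316013972527403
handle n 188
[[0.44, -0.2, 0.034], [0.443, -0.203, 0.032], [0.446, -0.21, 0.029], [0.451, -0.201, 0.029], [0.455, -0.212, 0.032], [0.46, -0.203, 0.032], [0.463, -0.211, 0.033], [0.466, -0.212, 0.026], [0.472, -0.203, 0.028], [0.475, -0.209, 0.03], [0.48, -0.209, 0.031], [0.484, -0.207, 0.025], [0.489, -0.214, 0.032], [0.492, -0.214, 0.033], [0.495, -0.217, 0.029], [0.499, -0.243, 0.029], [0.501, -0.24, 0.043], [0.501, -0.225, 0.033], [0.503, -0.223, 0.045], [0.503, -0.207, 0.034], [0.504, -0.198, 0.02], [0.505, -0.2, 0.042], [0.506, -0.217, 0.042], [0.507, -0.24, 0.03], [0.509, -0.182, 0.031], [0.511, -0.23, 0.023], [0.513, -0.221, 0.024]]
shelf ((0.5879032611846924, -0.20880980789661407), (0.21606460213661194, 0.16111931204795837), 84.20817565917969) 0.10222033050403036 3555
disc ((0.5604665279388428, 0.10465110093355179), 0.0617387592792511) [0.56243418 0.09295022 0.13689948] 1201
knob 81 [0.51485299 0.12126599 0.18056485] [0.52627403 0
[... 261 characters left out ...]
1.421 -0.123  1.108]
table z 2.8966354971908254e-06 0.0022539572123437108
handle n 3
[[0.44, -0.204, 0.029], [0.441, -0.207, 0.03], [0.441, -0.21, 0.031]]
shelf ((0.5878138542175293, -0.21103397011756897), (0.21504370868206024, 0.1674795150756836), 84.62509155273438) 0.10209600310489807 2125
disc ((0.56315678358078, 0.1016077995300293), 0.06271685659885406) [0.57096018 0.09174615 0.13640715] 798
knob 76 [0.52201472 0.11892184 0.17609684] [0.53061108 0.13135853 0.18534633] [0.5062912  0.1086312  0.15985401]
rim ((0.5629825592041016, 0.24343866109848022), 0.1138184666633606) 419
base ((0.5971607565879822, 0.15615056455135345), (0.42163610458374023, 0.23373475670814514), 64.64012145996094) 1725
```

```bash
cat >> h.py <<'E'
def Rt(yaw,tilt=0,s=1):
    """tool z down, s=1: tool x opposite to direction yaw(deg). tilt>0: tool leans to point forward along yaw (gripper body behind)"""
    R=Ro.from_euler('z',yaw,degrees=True).as_matrix()
    B=np.array([[-1,0,0],[0,1,0],[0,0,-1.]]).T  # columns x=-e1,y=e2,z=-e3
    return R@Ro.from_euler('y',-tilt,degrees=True).as_matrix()@B
def rel(pos,R):
    s=state();R0=Ro.from_quat(np.roll(s['tool_rot'],-1)).as_matrix()
    rv=Ro.from_matrix(R0.T@R).as_rotvec();sh=R0.T@(np.array(pos)-s['tcp_pos'])
    print('rot',rv.round(3).tolist(),'shift',sh.round(4).tolist(),'rows>=%.1f'%max(np.linalg.norm(sh)/.0625,np.degrees(np.linalg.norm(rv))/10.7),'now',s['tcp_pos'].round(4),'t%.2f'%s['clock'])
E
python3 - <<'E'
from h import *
im,d,p=snap('top'); C=cloud(p,d); X=C.reshape(-1,3)[d.reshape(-1)>0]
def sel(x0,x1,y0,y1,z0,z1): return X[(X[:,0]>x0)&(X[:,0]<x1)&(X[:,1]>y0)&(X[:,1]<y1)&(X[:,2]>z0)&(X[:,2]<z1)]
H=sel(.43,.492,-.235,-.18,.015,.045)
k=np.polyfit(H[:,0],H[:,1],1);print('handle',len(H),'yaw',np.degrees(np.arctan(k[0])),'y@.45,.49',np.polyval(k,[.45,.49]),'xmin',np.percentile(H[:,0],1),H[:,2].mean())
m=[pz(p,(60+r_/1.73,40+c/1.73),.14)[:2].round(4).tolist() for r_,c in ((167,175),(167,265),(121,220),(212,220))];print('funnel rim',m)
B=X[(X[:,2]>.13)&(X[:,2]<.15)&(X[:,0]>.45)&(X[:,0]<.68)&(X[:,1]>.19)&(X[:,1]<.40)]
def f(q): return np.hypot(B[:,0]-q[0],B[:,1]-q[1])-q[2]
from scipy.optimize import least_squares
q=least_squares(f,[.58,.28,.066],loss='soft_l1',f_scale=.003).x;print('rim fit',q,len(B))
D=sel(.49,.64,.03,.18,.128,.142);q=cv2.minEnclosingCircle(D[:,:2].astype(np.float32));print('disc',q)
T=sel(.49,.54,.09,.15,.172,.19);print('knobtop',T.mean(0),T.min(0),T.max(0))
for a,b in (('spoon',(.25,.42,-.55,-.26,.006,.05)),('cup',(.33,.46,-.06,.07,.02,.05)),('shk',(.69,.82,-.05,.06,.06,.1)),('small',(.32,.44,.1,.26,.008,.04))):
    P=sel(*b);print(a,P.min(0).round(3),P.max(0).round(3))
rel([.456,-.209,.15],Rt(-7))
E
```

```text
handle 91 yaw -6.85628163329196 y@.45,.49 [-0.20523482 -0.21004438] xmin 0.43994439945200337 0.029791635076972363
funnel rim [[0.5782, 0.3488], [0.5824, 0.2148], [0.6501, 0.2848], [0.5125, 0.2791]]
rim fit [0.58158524 0.28323146 0.0634113 ] 687
disc ((0.5607332587242126, 0.10560061782598495), 0.06195550784468651)
knobtop [0.5153826  0.12177501 0.18212479] [0.50446994 0.11065296 0.17243918] [0.52617305 0.13229507 0.1885615 ]
spoon [ 0.257 -0.55   0.006] [ 0.42  -0.26   0.024]
cup [ 0.371 -0.037  0.02 ] [0.435 0.025 0.04 ]
shk [ 0.749 -0.016  0.06 ] [0.783 0.018 0.093]
small [0.338 0.116 0.008] [0.402 0.248 0.039]
rot [0.0, 0.0, -0.117] shift [-0.4925, -0.7452, 0.0555] rows>=14.3 now [0.1538 0.6316 0.2055] t1.55
```

```bash
python3 -m crank '[0,0,-0.117,-0.19,-0.2,0,0.06, 0,0,-0.117,-0.373,-0.405,0,0.06, 0,0,-0.117,-0.373,-0.405,0,0.06, 0,0,-0.117,-0.373,-0.405,0,0.06, 0,0,-0.117,-0.373,-0.405,0,0.06, 0,0,-0.117,-0.373,-0.405,0,0.06, 0,0,-0.117,-0.373,-0.405,0,0.06, 0,0,-0.117,-0.373,-0.405,0,0.06, 0,0,-0.117,-0.373,-0.405,0,0.06, 0,0,-0.117,-0.4925,-0.7452,0.04,0.06]'; python3 -c "
from h import *
rel([.456,-.206,.13],Rt(-7))"
```

```text
clock: 2.8
tcp_pos: [0.4279, 0.0863, 0.1995]
tool_rot: [0.001, 0.061, 0.998, 0.0]
force: [0.6, -0.5, 0.1]
grip_width: 0.0599
grip_force: 0.0
rot [0.0, 0.002, 0.001] shift [-0.0631, -0.2868, 0.0695] rows>=4.8 now [0.4279 0.0863 0.1995] t2.80
```

```bash
python3 -m crank '[0,0,0,-0.063,-0.287,0.07,0.06, 0,0,0,-0.063,-0.287,0.07,0.06, 0,0,0,-0.063,-0.287,0.07,0.06, 0,0,0,-0.063,-0.287,0.07,0.06, 0,0,0,-0.063,-0.287,0.07,0.06, 0,0,0,-0.063,-0.287,0.07,0.06, 0,0,0,-0.063,-0.287,0.07,0.06]'
python3 - <<'E'
from h import *
im,d,p=snap('wrist','w1.png');C=cloud(p,d);X=C.reshape(-1,3)[d.reshape(-1)>.05]
H=X[(X[:,0]>.42)&(X[:,0]<.492)&(X[:,1]>-.24)&(X[:,1]<-.17)&(X[:,2]>.016)&(X[:,2]<.045)]
print(len(H))
if len(H)>20:
    k=np.polyfit(H[:,0],H[:,1],1);print('yaw',np.degrees(np.arctan(k[0])),np.polyval(k,[.45,.49]),H.min(0),H.max(0),H[:,2].mean())
for q in nets.look_for('scoop_handle','wrist')[:2]: print(q,pz(p,q['position'],.03))
rel([.456,-.206,.011],Rt(-7))
E
```

```text
clock: 3.68
tcp_pos: [0.4541, -0.2041, 0.1286]
tool_rot: [-0.0, 0.061, 0.998, 0.0]
force: [0.1, -0.5, 0.2]
grip_width: 0.0603
grip_force: 0.0
821
yaw -6.963478874458463 [-0.20595971 -0.21084522] [ 0.43902326 -0.21779244  0.02453308] [ 0.49191224 -0.19846538  0.03145449] 0.029157729652908457
{'position': [258.6, 280.5], 'score': 0.61} [ 0.5032446  -0.21298946  0.03      ]
{'position': [289.4, 289.8], 'score': 0.36} [ 0.53729902 -0.2080026   0.03      ]
rot [-0.0, 0.0, 0.002] shift [-0.0019, -0.0023, 0.1179] rows>=1.9 now [ 0.4543 -0.2034  0.1289] t3.77
```

View pics/w1.png

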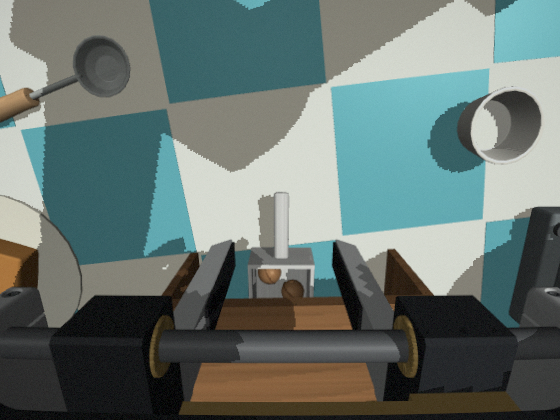

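Handle tip is at (195,282) with its root at about (255,281). Nuts show at (270,270) and (292,290), and the sauce cup at (500,125) is clear. Depth gives a handle top of 29–30 mm, which agrees with the text. I descend and grip.

```bash
python3 -m crank '[0,0,0,-0.001,-0.002,0.05,0.06, 0,0,0,-0.001,-0.002,0.09,0.06, 0,0,0,-0.001,-0.002,0.119,0.06, 0,0,0,-0.001,-0.002,0.119,0.06, 0,0,0,-0.001,-0.002,0.119,0.005, 0,0,0,-0.001,-0.002,0.119,0.005, 0,0,0,-0.001,-0.002,0.119,0.005, 0,0,0,-0.001,-0.002,0.119,0.005, 0,0,0,-0.001,-0.002,0.119,0.005]' 20; python3 -c "
from h import *
u=np.array([np.cos(np.radians(-7)),np.sin(np.radians(-7)),0]);s=state();rel(s['tcp_pos']-.14*u,Rt(-7))"
```

```text
clock: 4.9
tcp_pos: [0.455, -0.2067, 0.0097]
tool_rot: [0.0, 0.061, 0.998, -0.0]
force: [0.5, 0.2, 1.5]
grip_width: 0.0136
grip_force: 20.2
rot [-0.0, 0.0, 0.0] shift [0.14, 0.0, -0.0] rows>=2.2 now [ 0.455  -0.2067  0.0097] t4.90
```

```bash
python3 -m crank '[0,0,0,0.005,0,0,0.005, 0,0,0,0.015,0,0,0.005, 0,0,0,0.03,0,0,0.005, 0,0,0,0.048,0,0,0.005, 0,0,0,0.068,0,0,0.005, 0,0,0,0.088,0,0,0.005, 0,0,0,0.106,0,0,0.005, 0,0,0,0.122,0,0,0.005, 0,0,0,0.134,0,0,0.005, 0,0,0,0.14,0,0,0.005]' && python3 -m crank '[0,0,0,0,0,0,0.005, 0,0,0,0,0,0,0.05, 0,0,0,0,0,0,0.05, 0,0,0,0,0,0,0.05, 0,0,0,0,0,-0.05,0.09, 0,0,0,0,0,-0.1,0.09, 0,0,0,0,0,-0.13,0.09, 0,0,0,0,0,-0.14,0.09]'
python3 - <<'E'
from h import *
for n in('wrist','top'):
    im,d,p=snap(n,n+'2.png');C=cloud(p,d);X=C.reshape(-1,3)[d.reshape(-1)>.05]
    B=X[(X[:,0]>.28)&(X[:,0]<.49)&(X[:,1]>-.28)&(X[:,1]<-.13)&(X[:,2]>.034)&(X[:,2]<.05)]
    if len(B): print(n,len(B),B.min(0),B.max(0),cv2.minAreaRect(B[:,:2].astype(np.float32)))
    H=X[(X[:,0]>.28)&(X[:,0]<.352)&(X[:,1]>-.23)&(X[:,1]<-.16)&(X[:,2]>.016)&(X[:,2]<.034)]
    if len(H): k=np.polyfit(H[:,0],H[:,1],1);print('handle',H.min(0),np.degrees(np.arctan(k[0])),np.polyval(k,.33))
    for q in nets.look_for('nut0_center',n): print(q,pz(p,q['position'],.02))
print(state()['tcp_pos'],state()['clock'])
E
```

```text
clock: 6.15
tcp_pos: [0.3154, -0.1896, 0.0097]
tool_rot: [0.0, 0.061, 0.998, -0.0]
force: [2.0, -1.0, 2.6]
grip_width: 0.014
grip_force: 20.0
clock: 7.15
tcp_pos: [0.3168, -0.1904, 0.1514]
tool_rot: [0.001, 0.061, 0.998, -0.001]
force: [0.4, 0.4, -0.8]
grip_width: 0.0803
grip_force: 0.0
wrist 1105 [ 0.36013339 -0.23669187  0.03401144] [ 0.46157666 -0.16504185  0.04393301] ((0.41087329387664795, -0.20133936405181885), (0.06237860023975372, 0.09540650248527527), 82.88491821289062)
handle [ 0.29912367 -0.20064544  0.02464407] -6.768164741517256 -0.19137669667137094
{'position': [262.0, 273.6], 'score': 0.67} [ 0.38460682 -0.20974953  0.02      ]
top 185 [ 0.31697586 -0.23855886  0.03426273] [ 0.478894   -0.16540083  0.04731175] ((0.3962562382221222, -0.19955140352249146), (0.06307026743888855, 0.1601746678352356), 83.71973419189453)
handle [ 0.30251979 -0.20003237  0.02623467] -8.286930768781177 -0.19092310567640502
{'position': [236.5, 346.5], 'score': 0.42} [ 0.38405246 -0.21070538  0.02      ]
[ 0.31536967 -0.18890462  0.1480649 ] 7.35
```

View pics/wrist2.png

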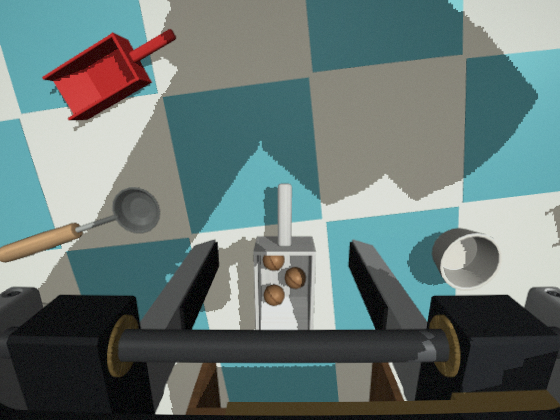

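The scoop stands clear of the shelf with the three nuts at (262,273), (277,294) and (295,272). Next is a grip across the body with the tool leaning back 35°.

```bash
cat >> h.py <<'E'
def tcp(O,yaw,tilt,loc):
    """TCP for grasp point at loc (scoop frame, scoop level at O)"""
    R=Rt(yaw,tilt);G=np.array(O)+Ro.from_euler('z',yaw,degrees=True).apply(loc)
    return G+.019*R[:,2],R
E
python3 - <<'E'
from h import *
P,R=tcp([.4205,-.2022,0],-7,35,[-8,0,28] and [-.008,0,.028]);print(P)
rel(P-.1*R[:,2],R)
E
```

```text
[ 0.42337635 -0.20255317  0.01243611]
rot [0.002, -0.613, -0.0] shift [-0.0516, -0.0005, 0.0536] rows>=3.3 now [ 0.3154 -0.1889  0.1481] t7.35
```

```bash
python3 -m crank '[0,-0.15,0,-0.03,0,0,0.094, 0,-0.31,0,-0.052,0,0.01,0.094, 0,-0.46,0,-0.052,0,0.03,0.094, 0,-0.61,0,-0.052,0,0.053,0.094, 0,-0.61,0,-0.052,0,0.053,0.094, 0,-0.61,0,-0.052,0,0.053,0.094]'
python3 - <<'E'
from h import *
P,R=tcp([.4205,-.2022,0],-7,35,[-.008,0,.028]);rel(P,R);print(state()['qpos'].round(2))
E
```

```text
clock: 8.1
tcp_pos: [0.3916, -0.1896, 0.1117]
tool_rot: [0.282, 0.067, 0.957, -0.02]
force: [-0.1, 0.8, 0.0]
grip_width: 0.0937
grip_force: 0.0
rot [-0.009, -0.038, -0.014] shift [0.0259, -0.0084, 0.1014] rows>=1.7 now [ 0.3916 -0.1896  0.1117] t8.10
[-1.   -0.57  2.54  0.57  0.87 -2.74]
```

Run:
```python
from h import *
P,R=tcp([.4205,-.2022,0],-7,15,[-.008,0,.026]);rel(P-.08*R[:,2],R);rel(P,R);print(P,R.round(3).tolist())
```

```text
rot [-0.007, 0.311, -0.016] shift [0.009, -0.0089, 0.026] rows>=1.7 now [ 0.3916 -0.1896  0.1117] t8.10
rot [-0.007, 0.311, -0.016] shift [0.0335, -0.0085, 0.1022] rows>=1.7 now [ 0.3916 -0.1896  0.1117] t8.10
[ 0.41744054 -0.20182435  0.00764741] [[-0.959, 0.122, 0.257], [0.118, 0.993, -0.032], [-0.259, 0.0, -0.966]]
```

```bash
python3 -m crank '[-0.005,0.16,-0.008,0.005,-0.004,0.013,0.094, -0.007,0.311,-0.016,0.009,-0.009,0.026,0.094, -0.007,0.311,-0.016,0.009,-0.009,0.026,0.094, -0.007,0.311,-0.016,0.009,-0.009,0.026,0.094]'
python3 - <<'E'
from h import *
P,R=tcp([.4205,-.2022,0],-7,15,[-.008,0,.026]);rel(P,R);print(state()['qpos'].round(2))
E
```

```text
clock: 8.6
tcp_pos: [0.3969, -0.1993, 0.0855]
tool_rot: [0.132, 0.061, 0.989, -0.008]
force: [-0.3, -0.4, -0.3]
grip_width: 0.0937
grip_force: 0.0
rot [0.0, 0.003, -0.0] shift [0.0003, 0.0, 0.0805] rows>=1.3 now [ 0.3969 -0.1993  0.0855] t8.60
[-0.84 -0.28  2.33  0.22  0.9  -2.4 ]
```

```bash
python3 -m crank '[0,0,0,0,0,0.03,0.094, 0,0,0,0,0,0.06,0.094, 0,0,0,0,0,0.08,0.094, 0,0,0,0,0,0.08,0.094, 0,0,0,0,0,0.08,0.055, 0,0,0,0,0,0.08,0.055, 0,0,0,0,0,0.08,0.055, 0,0,0,0,0,0.08,0.055]' 40; python3 -c "
from h import *
print(state()['qpos'].round(2))"
```

```text
clock: 9.6
tcp_pos: [0.4188, -0.2032, 0.0098]
tool_rot: [0.132, 0.061, 0.989, -0.009]
force: [-2.6, 1.2, 5.1]
grip_width: 0.0618
grip_force: 40.0
[-0.8  -0.04  2.3   0.26  0.69 -2.43]
```

```bash
cat >> h.py <<'E'
F=np.array([.581,.283,0])
def pour(lip,yaw,phi):
    A=Ro.from_euler('z',yaw,degrees=True)*Ro.from_euler('y',phi,degrees=True)
    v=np.array([-.064,0,0])+.019*np.array([np.sin(np.radians(15)),0,-np.cos(np.radians(15))])
    return np.array(lip)+A.apply(v),Rt(yaw,15-phi)
def L(back,z,yaw): a=np.radians(yaw); return F+[-back*np.cos(a),-back*np.sin(a),z]
E
python3 - <<'E'
from h import *
s=state();rel(s['tcp_pos']+[0,0,.2],Rt(-7,15)); rel(s['tcp_pos']+[0,0,.2],Rt(-7,23))
for b,z in ((.2,.23),(.1,.23)): P=pour(L(b,z,15),15,-8);print(P[0]);rel(*P)
E
```

```text
rot [-0.002, 0.004, -0.001] shift [-0.0526, -0.0003, -0.193] rows>=3.2 now [ 0.4188 -0.2032  0.0098] t9.60
rot [-0.002, -0.135, -0.001] shift [-0.0526, -0.0003, -0.193] rows>=3.2 now [ 0.4188 -0.2032  0.0098] t9.60
[0.33376813 0.21675442 0.20360333]
rot [-0.128, -0.134, -0.364] shift [0.0802, 0.4061, -0.2233] rows>=7.5 now [ 0.4188 -0.2032  0.0098] t9.60
[0.43036071 0.24263632 0.20360333]
rot [-0.128, -0.134, -0.364] shift [-0.0092, 0.4436, -0.199] rows>=7.8 now [ 0.4188 -0.2032  0.0098] t9.60
```

```bash
python3 -m crank '[0,-0.01,0,-0.0026,0,-0.0096,0.055, 0,-0.02,0,-0.008,0,-0.029,0.055, 0,-0.03,0,-0.0145,0,-0.053,0.055, 0,-0.045,0,-0.021,0,-0.077,0.055, 0,-0.06,0,-0.0276,0,-0.101,0.055, 0,-0.07,0,-0.034,0,-0.125,0.055, 0,-0.08,0,-0.041,0,-0.15,0.055, 0,-0.09,0,-0.046,0,-0.169,0.055, 0,-0.1,0,-0.05,0,-0.183,0.055, 0,-0.1,0,-0.0526,0,-0.193,0.055]'
python3 - <<'E'
from h import *
s=state();print(s['qpos'].round(2),s['grip_width'])
P=pour(L(.09,.225,15),15,-6);print(P[0]);rel(*P)
im,d,p=snap('top','top3.png')
for n in('top','scene'):
  im,d,p=snap(n,n+'3.png');print(n,[(np.round(q['position']),round(q['score'],2)) for q in nets.look_for('nut0_center',n)])
E
```

```text
clock: 10.85
tcp_pos: [0.4184, -0.2027, 0.2096]
tool_rot: [0.181, 0.061, 0.981, -0.012]
force: [-0.2, -0.3, -1.9]
grip_width: 0.0619
grip_force: 40.0
[-0.85 -0.47  2.24  0.27  1.11 -2.38] 0.061877456637034846
[0.43916306 0.24499491 0.20057215]
rot [-0.139, -0.001, -0.359] shift [0.0353, 0.4469, -0.0044] rows>=7.2 now [ 0.4184 -0.2027  0.2096] t10.85
top []
scene []
```

```bash
python3 -m crank '[-0.001,0,-0.004,0.0004,0.0045,0,0.055, -0.004,0,-0.011,0.001,0.0134,0,0.055, -0.01,0,-0.025,0.0025,0.031,0,0.055, -0.017,0,-0.043,0.004,0.054,0,0.055, -0.024,0,-0.061,0.006,0.076,0,0.055, -0.031,0,-0.079,0.008,0.098,0,0.055, -0.039,0,-0.1,0.01,0.125,-0.001,0.055, -0.047,0,-0.122,0.012,0.152,-0.001,0.055, -0.056,0,-0.144,0.014,0.179,-0.002,0.055, -0.064,0,-0.165,0.016,0.206,-0.002,0.055]'
python3 - <<'E'
from h import *
P=pour(L(.09,.225,15),15,-6);print(P[0]);rel(*P)
E
```

```text
clock: 12.35
tcp_pos: [0.4281, 0.0053, 0.2051]
tool_rot: [0.182, -0.027, 0.983, 0.005]
force: [0.3, -0.4, -1.5]
grip_width: 0.0618
grip_force: 40.0
[0.43916306 0.24499491 0.20057215]
rot [-0.074, -0.001, -0.193] shift [-0.0211, 0.2387, 0.0129] rows>=3.8 now [0.4281 0.0053 0.2051] t12.35
```

```bash
python3 -m crank '[-0.007,0,-0.019,-0.0021,0.024,0.0013,0.055, -0.016,0,-0.041,-0.0044,0.05,0.0027,0.055, -0.024,0,-0.064,-0.007,0.079,0.0043,0.055, -0.033,0,-0.087,-0.0095,0.107,0.0058,0.055, -0.042,0,-0.11,-0.012,0.136,0.0074,0.055, -0.051,0,-0.133,-0.0146,0.165,0.0089,0.055, -0.059,0,-0.154,-0.0169,0.191,0.0103,0.055, -0.066,0,-0.172,-0.0188,0.212,0.0115,0.055, -0.071,0,-0.185,-0.0203,0.229,0.0124,0.055, -0.074,0,-0.193,-0.0211,0.239,0.013,0.055]'
python3 - <<'E'
from h import *
print(state()['qpos'].round(2))
for b,z,ph in ((.035,.195,0),(.035,.175,20),(.035,.165,40),(.035,.16,55),(.035,.158,70),(.035,.158,80)): rel(*pour(L(b,z,15),15,ph))
im,d,p=snap('top','top4.png');print([(np.round(q['position']),round(q['score'],2)) for q in nets.look_for('nut0_center','top')])
cv2.imwrite('pics/top4b.png',cv2.resize(im[90:260,100:300,::-1],None,fx=3,fy=3,interpolation=cv2.INTER_CUBIC))
E
```

```text
clock: 13.6
tcp_pos: [0.4392, 0.2448, 0.2003]
tool_rot: [0.18, -0.129, 0.975, 0.024]
force: [0.9, -0.6, -1.5]
grip_width: 0.0618
grip_force: 40.0
[ 0.29 -0.35  2.17 -0.01  0.95 -1.54]
rot [0.0, 0.103, 0.0] shift [-0.0409, 0.0002, 0.0409] rows>=0.9 now [0.4392 0.2448 0.2003] t13.60
rot [0.0, 0.452, 0.001] shift [-0.0388, 0.0002, 0.0387] rows>=2.4 now [0.4392 0.2448 0.2003] t13.60
rot [0.0, 0.801, 0.001] shift [-0.0472, 0.0002, 0.0302] rows>=4.3 now [0.4392 0.2448 0.2003] t13.60
rot [0.0, 1.063, 0.001] shift [-0.058, 0.0002, 0.0247] rows>=5.7 now [0.4392 0.2448 0.2003] t13.60
rot [-0.0, 1.325, 0.001] shift [-0.072, 0.0002, 0.0201] rows>=7.1 now [0.4392 0.2448 0.2003] t13.60
rot [-0.0, 1.499, 0.001] shift [-0.0826, 0.0001, 0.0179] rows>=8.0 now [0.4392 0.2448 0.2003] t13.60
[]
```

View pics/top4b.png

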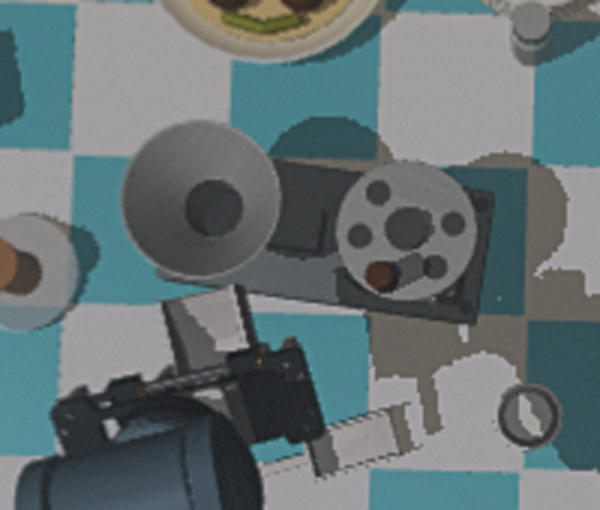

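The lip sits just outside the funnel's rim at (203,292) and points toward its centre at (200,200). Now I advance and tip.

```bash
python3 -m crank '[0,0.05,0,-0.02,0,0.02,0.055, 0,0.103,0,-0.036,0,0.036,0.055, 0,0.2,0,-0.041,0,0.041,0.055, 0,0.3,0,-0.04,0,0.04,0.055, 0,0.4,0,-0.039,0,0.039,0.055, 0,0.5,0,-0.04,0,0.038,0.055, 0,0.6,0,-0.042,0,0.036,0.055, 0,0.7,0,-0.0445,0,0.033,0.055, 0,0.8,0,-0.047,0,0.03,0.055, 0,0.9,0,-0.051,0,0.028,0.055]'
python3 - <<'E'
from h import *
print(state()['qpos'].round(2))
for b,z,ph in ((.035,.163,55),(.035,.16,70),(.035,.158,82)): rel(*pour(L(b,z,15),15,ph))
E
```

```text
clock: 14.95
tcp_pos: [0.4964, 0.2579, 0.1929]
tool_rot: [-0.263, -0.125, 0.956, -0.034]
force: [-0.5, -0.0, -1.6]
grip_width: 0.0621
grip_force: 40.0
[ 0.27  0.4   1.46  0.01  1.82 -1.56]
rot [0.001, 0.162, -0.002] shift [0.0004, 0.0023, -0.009] rows>=0.9 now [0.4964 0.2579 0.1929] t14.95
rot [0.002, 0.424, -0.002] shift [-0.0052, 0.0023, -0.0221] rows>=2.3 now [0.4964 0.2579 0.1929] t14.95
rot [0.002, 0.633, -0.002] shift [-0.0123, 0.0024, -0.0318] rows>=3.4 now [0.4964 0.2579 0.1929] t14.95
```

```bash
python3 -m crank '[0,0.08,0,0.0002,0.002,-0.005,0.055, 0,0.16,0,0.0004,0.002,-0.009,0.055, 0,0.25,0,-0.002,0.002,-0.014,0.055, 0,0.34,0,-0.0035,0.002,-0.018,0.055, 0,0.424,0,-0.005,0.002,-0.022,0.055, 0,0.53,0,-0.009,0.002,-0.027,0.055, 0,0.633,0,-0.0123,0.002,-0.032,0.055, 0,0.633,0,-0.0123,0.002,-0.032,0.055]'
python3 - <<'E'
from h import *
s=state();print(s['qpos'].round(2),s['force'])
for n in('scene','top'):
    im,d,p=snap(n,n+'5.png');print(n,[(np.round(q['position']),round(q['score'],2),pd(p,q['position'],d).round(3)) for q in nets.look_for('nut0_center',n)]); print('funnel px',proj(p,F+[0,0,.14]))
a=cv2.imread('pics/scene5.png')[130:330,260:500]
cv2.imwrite('pics/scene5b.png',cv2.resize(a,None,fx=3,fy=3,interpolation=cv2.INTER_CUBIC))
E
```

```text
clock: 15.95
tcp_pos: [0.5214, 0.2666, 0.2112]
tool_rot: [-0.547, -0.108, 0.827, -0.071]
force: [-1.1, -0.3, -2.4]
grip_width: 0.0617
grip_force: 40.0
[ 0.27  0.83  1.05  0.02  2.43 -1.55] [-1.12210463 -0.29833676 -2.40043882]
scene []
funnel px [[226.02842563 388.47582826]]
top []
funnel px [[156.25612598 166.77859042]]
```

View pics/scene5b.png

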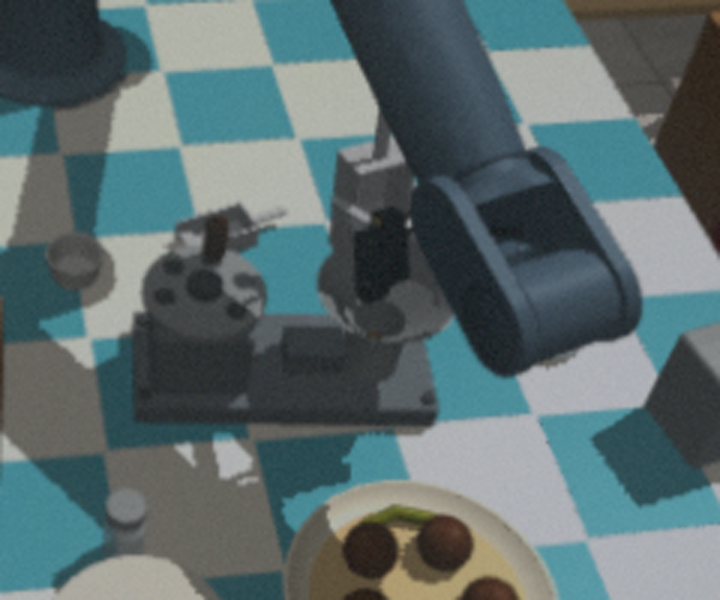

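The scoop is tipped over the funnel at about (375,200) and looks empty, with no nuts visible outside. I retreat to a free place left of the small scoop and look into the funnel.

Run:
```python
from h import *
P,R=tcp([.35,.40,0],32,15,[-.008,0,.026]);print(P)
rel(P+[0,0,.2],R); rel([.47,.29,.235],Rt(20,-25))
```

```text
[0.34738594 0.39836656 0.00764741]
rot [0.142, -1.415, -0.293] shift [0.0466, 0.1716, 0.1263] rows>=7.8 now [0.5214 0.2671 0.2148] t16.15
rot [0.065, -0.728, -0.064] shift [0.0358, 0.0354, 0.0322] rows>=3.9 now [0.5214 0.2671 0.2148] t16.15
```

```bash
python3 -m crank '[0.016,-0.18,-0.016,0.009,0.009,0.008,0.055, 0.033,-0.36,-0.032,0.018,0.018,0.016,0.055, 0.049,-0.55,-0.048,0.027,0.027,0.024,0.055, 0.065,-0.728,-0.064,0.0358,0.0354,0.0322,0.055, 0.1,-0.9,-0.12,0.038,0.07,0.055,0.055, 0.12,-1.07,-0.18,0.041,0.1,0.08,0.055, 0.13,-1.24,-0.24,0.044,0.135,0.105,0.055, 0.142,-1.415,-0.293,0.0466,0.1716,0.1263,0.055, 0.142,-1.415,-0.293,0.0466,0.1716,0.1263,0.055]'
python3 - <<'E'
from h import *
P,R=tcp([.35,.40,0],32,15,[-.008,0,.026]);rel(P+[0,0,.003],R);print(state()['qpos'].round(2))
for n in('top','scene'):
    im,d,p=snap(n,n+'6.png');print(n,[(np.round(q['position']),round(q['score'],2),pd(p,q['position'],d).round(3)) for q in nets.look_for('nut0_center',n)]);c=proj(p,F+[0,0,.07])[0];print(c)
    r0,c0=int(c[0])-(45 if n=='top' else 80),int(c[1])-(80 if n=='top' else 60)
    cv2.imwrite('pics/%s6b.png'%n,cv2.resize(im[max(r0,0):r0+110,max(c0,0):c0+150,::-1],None,fx=4,fy=4,interpolation=cv2.INTER_CUBIC))
a=[cv2.imread('pics/%s6b.png'%n) for n in('top','scene')]
a=[cv2.resize(x,(400,300)) for x in a];cv2.imwrite('pics/c6.png',np.hstack(a))
E
```

```text
clock: 17.27
tcp_pos: [0.3419, 0.3977, 0.2055]
tool_rot: [0.123, -0.276, 0.953, 0.036]
force: [0.5, 0.2, -0.7]
grip_width: 0.0618
grip_force: 40.0
rot [0.002, -0.005, 0.005] shift [0.0446, -0.0026, 0.1898] rows>=3.1 now [0.3419 0.3977 0.2055] t17.27
[ 0.66 -0.22  2.04 -0.03  1.06 -1.47]
top []
[160.92788474 173.64744564]
scene []
[241.31769823 384.47051794]
```

View pics/c6.png

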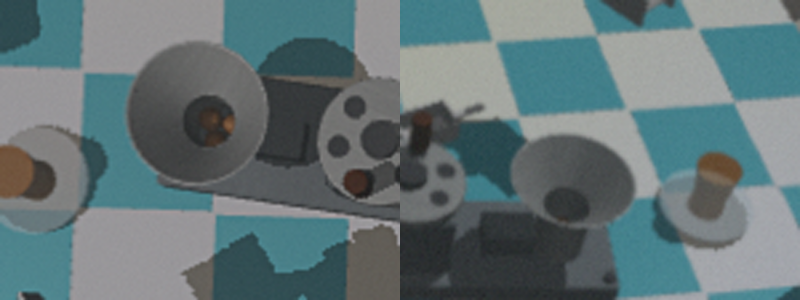

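The three brown nuts show deep in the throat at (215,125) in the left panel. Now I set the scoop down.

```bash
python3 -m crank '[0,0,0,0.01,-0.002,0.05,0.055, 0,0,0,0.02,-0.0026,0.1,0.055, 0,0,0,0.035,-0.0026,0.145,0.055, 0,0,0,0.041,-0.0026,0.175,0.055, 0,0,0,0.043,-0.0026,0.184,0.055, 0,0,0,0.0446,-0.0026,0.19,0.055, 0,0,0,0.0446,-0.0026,0.19,0.055]'
python3 - <<'E'
from h import *
rel([state()['tcp_pos'][0],state()['tcp_pos'][1],.0095],Rt(32,15))
im,d,p=snap('top');C=cloud(p,d);X=C.reshape(-1,3)[d.reshape(-1)>.05]
O=np.array([.35,.4]);a=np.radians(32);l=X[:,:2]-O;x=l@[np.cos(a),np.sin(a)];y=l@[-np.sin(a),np.cos(a)]
for lo,hi,w in((-.125,-.1,.012),(-.1,-.08,.012),(.0,.02,.02),(.03,.038,.02),(.044,.052,.02)):
    m=(x>lo)&(x<hi)&(abs(y)<w)&(X[:,2]<.06);print(lo,hi,m.sum(),np.percentile(X[m][:,2],[50,85]) if m.any() else 0)
E
```

```text
clock: 18.35
tcp_pos: [0.3543, 0.3997, 0.013]
tool_rot: [0.125, -0.273, 0.953, 0.036]
force: [-0.3, 0.2, -1.6]
grip_width: 0.0619
grip_force: 40.0
rot [0.001, -0.001, -0.0] shift [0.0009, -0.0, 0.0034] rows>=0.1 now [0.3543 0.3997 0.013 ] t18.35
-0.125 -0.1 79 [0.0027979  0.03423896]
-0.1 -0.08 64 [0.03071927 0.0349855 ]
0.0 0.02 0 0
0.03 0.038 42 [0.01441408 0.01714429]
0.044 0.052 45 [0.02187736 0.02552458]
```

```bash
python3 -m crank '[0,0,0,0,0,0.002,0.055, 0,0,0,0.0005,0,0.003,0.055, 0,0,0,0.0005,0,0.003,0.055]' && python3 -m crank '[0,0,0,0,0,0,0.094, 0,0,0,0,0,0,0.094, 0,0,0,0,0,0,0.094, 0,0,0,0,0,0,0.094, 0,0,0,0,0,-0.05,0.094, 0,0,0,0,0,-0.1,0.094, 0,0,0,0,0,-0.15,0.094, 0,0,0,0,0,-0.2,0.094, 0,0,0,0,0,-0.24,0.094, 0,0,0,0,0,-0.24,0.094]'
python3 - <<'E'
from h import *
im,d,p=snap('top');C=cloud(p,d);X=C.reshape(-1,3)[d.reshape(-1)>.05]
O=np.array([.35,.4]);a=np.radians(32);l=X[:,:2]-O;x=l@[np.cos(a),np.sin(a)];y=l@[-np.sin(a),np.cos(a)]
m=(abs(x)<.14)&(abs(y)<.05)&(X[:,2]>.008)&(X[:,2]<.06);print(m.sum())
for lo,hi in((-.125,-.1),(-.1,-.08),(-.03,.01),(.03,.038),(.044,.052)):
    k=m&(x>lo)&(x<hi);print(lo,k.sum(),X[k][:,2].mean() if k.any() else 0,X[k][:,2].max() if k.any() else 0)
# knob/hub
K=X[(X[:,2]>.172)&(X[:,2]<.19)&(np.hypot(X[:,0]-.561,X[:,1]-.105)<.07)];print('knob',len(K),K.mean(0) if len(K) else 0,K.min(0) if len(K) else 0,K.max(0) if len(K) else 0)
D=X[(X[:,2]>.128)&(X[:,2]<.142)&(np.hypot(X[:,0]-.561,X[:,1]-.105)<.075)];print('disc',cv2.minEnclosingCircle(D[:,:2].astype(np.float32)))
rel([.515,.122,.24],Rt(40,0)); rel([.515,.122,.24],Rt(15,0));print(state()['qpos'].round(2))
E
```

```text
clock: 18.77
tcp_pos: [0.354, 0.3999, 0.01]
tool_rot: [0.125, -0.274, 0.953, 0.036]
force: [-2.1, -1.9, 4.5]
grip_width: 0.0618
grip_force: 40.0
clock: 20.02
tcp_pos: [0.3026, 0.3677, 0.2449]
tool_rot: [0.127, -0.273, 0.953, 0.037]
force: [0.1, -0.0, -0.2]
grip_width: 0.094
grip_force: 0.0
707
-0.125 36 0.02891963267562315 0.03585253133084003
-0.1 37 0.029689566134760325 0.034159033638963
-0.03 120 0.02680723287291736 0.04692996807068984
0.03 67 0.019256951202112016 0.04373916679247554
0.044 84 0.023227778042300723 0.04412530802250362
knob 72 [0.51543912 0.12205483 0.18233434] [0.50419588 0.11186715 0.17500472] [0.52626276 0.13254906 0.18755726]
disc ((0.5605181455612183, 0.10537290573120117), 0.06202874332666397)
rot [-0.017, 0.261, -0.138] shift [-0.0487, -0.3208, 0.0148] rows>=5.2 now [0.3018 0.367  0.2421] t20.07
rot [0.04, 0.26, 0.295] shift [-0.0487, -0.3208, 0.0148] rows>=5.2 now [0.3018 0.367  0.2421] t20.07
[ 0.66 -0.4   2.11 -0.03  1.16 -1.46]
```

```bash
python3 -m crank '[0.007,0.05,0.05,-0.008,-0.055,0.002,0.094, 0.013,0.09,0.1,-0.016,-0.11,0.005,0.094, 0.02,0.13,0.15,-0.024,-0.165,0.008,0.094, 0.027,0.17,0.2,-0.032,-0.22,0.01,0.07, 0.034,0.21,0.25,-0.041,-0.275,0.013,0.06, 0.04,0.26,0.295,-0.0487,-0.3208,0.0148,0.06, 0.04,0.26,0.295,-0.0487,-0.3208,0.0148,0.06, 0.04,0.26,0.295,-0.0487,-0.3208,0.0148,0.06]'
python3 - <<'E'
from h import *
rel([.5153,.122,.154],Rt(15,0))
im,d,p=snap('wrist');C=cloud(p,d);X=C.reshape(-1,3)[d.reshape(-1)>.05]
K=X[(X[:,2]>.176)&(X[:,2]<.19)&(np.hypot(X[:,0]-.515,X[:,1]-.122)<.03)];print('knob',len(K),K.mean(0) if len(K) else 0,K.min(0) if len(K) else 0,K.max(0) if len(K) else 0)
E
```

```text
clock: 21.08
tcp_pos: [0.5135, 0.1219, 0.2368]
tool_rot: [-0.003, -0.131, 0.991, -0.0]
force: [-0.6, 0.5, -0.2]
grip_width: 0.0601
grip_force: 0.0
rot [-0.0, -0.006, 0.001] shift [-0.0022, -0.0004, 0.0828] rows>=1.3 now [0.5135 0.1219 0.2368] t21.07
knob 693 [0.51637742 0.12213673 0.18196145] [0.5059256  0.11084183 0.17604537] [0.52900032 0.13402508 0.18410046]
```

```bash
python3 -m crank '[0,0,0,-0.0025,0,0.04,0.06, 0,0,0,-0.0025,0,0.07,0.06, 0,0,0,-0.0025,0,0.083,0.06, 0,0,0,-0.0025,0,0.083,0.06, 0,0,0,-0.0025,0,0.083,0.015, 0,0,0,-0.0025,0,0.083,0.015, 0,0,0,-0.0025,0,0.083,0.015, 0,0,0,-0.0025,0,0.083,0.015]' 10
python3 - <<'E'
from h import *
s=state();t=s['tcp_pos'];R=Ro.from_quat(np.roll(s['tool_rot'],-1)).as_matrix()
h=np.array([.5608,.105]);a0=np.arctan2(*(t[:2]-h)[::-1]);print(t,np.degrees(a0),np.hypot(*(t[:2]-h)))
a0=np.radians(159.3)
c=lambda th: .048*np.array([np.cos(a0-th),np.sin(a0-th),0])
for k in range(1,22): print(k,(R.T@(c(np.radians(18*k))-c(0)))[:2].round(4).tolist(), (R.T@(c(np.radians(18*k))-c(np.pi)))[:2].round(4).tolist())
E
```

```text
clock: 22.12
tcp_pos: [0.517, 0.1222, 0.1562]
tool_rot: [-0.001, -0.131, 0.991, -0.001]
force: [-2.1, -0.4, 3.4]
grip_width: 0.0237
grip_force: 10.3
[0.51697653 0.122178   0.15619442] 158.5957230282096 0.04706994666185171
1 [-0.0106, 0.0107] [0.0674, 0.0667]
2 [-0.0239, 0.0176] [0.054, 0.0736]
3 [-0.0387, 0.02] [0.0392, 0.076]
4 [-0.0536, 0.0177] [0.0244, 0.0737]
5 [-0.067, 0.011] [0.011, 0.067]
6 [-0.0777, 0.0004] [0.0003, 0.0564]
7 [-0.0845, -0.013] [-0.0066, 0.0431]
8 [-0.087, -0.0278] [-0.009, 0.0283]
9 [-0.0847, -0.0426] [-0.0068, 0.0134]
10 [-0.0779, -0.056] [0.0, 0.0]
11 [-0.0674, -0.0667] [0.0106, -0.0107]
12 [-0.054, -0.0736] [0.0239, -0.0176]
13 [-0.0392, -0.076] [0.0387, -0.02]
14 [-0.0244, -0.0737] [0.0536, -0.0177]
15 [-0.011, -0.067] [0.067, -0.011]
16 [-0.0003, -0.0564] [0.0777, -0.0004]
17 [0.0066, -0.0431] [0.0845, 0.013]
18 [0.009, -0.0283] [0.087, 0.0278]
19 [0.0068, -0.0134] [0.0847, 0.0426]
20 [0.0, -0.0] [0.0779, 0.056]
21 [-0.0106, 0.0107] [0.0674, 0.0667]
```

Width 23.7 mm confirms the knob is held. Half a turn first.

```bash
python3 -m crank '[0,0,0,-0.0106,0.0107,0,0.015, 0,0,0,-0.0239,0.0176,0,0.015, 0,0,0,-0.0387,0.02,0,0.015, 0,0,0,-0.0536,0.0177,0,0.015, 0,0,0,-0.067,0.011,0,0.015, 0,0,0,-0.0777,0.0004,0,0.015, 0,0,0,-0.0845,-0.013,0,0.015, 0,0,0,-0.087,-0.0278,0,0.015, 0,0,0,-0.0847,-0.0426,0,0.015, 0,0,0,-0.0779,-0.056,0,0.015]'
python3 - <<'E'
from h import *
s=state();t=s['tcp_pos'];R=Ro.from_quat(np.roll(s['tool_rot'],-1)).as_matrix()
h=np.array([.5608,.105]);print(np.degrees(np.arctan2(*(t[:2]-h)[::-1])),np.hypot(*(t[:2]-h)))
E
```

```text
clock: 23.38
tcp_pos: [0.6073, 0.0891, 0.1561]
tool_rot: [-0.001, -0.131, 0.991, 0.0]
force: [-6.3, 6.0, 6.5]
grip_width: 0.0239
grip_force: 10.0
-18.874282476341296 0.04915446210389684
```

```bash
python3 -m crank '[0,0,0,0.0106,-0.0107,0,0.015, 0,0,0,0.0239,-0.0176,0,0.015, 0,0,0,0.0387,-0.02,0,0.015, 0,0,0,0.0536,-0.0177,0,0.015, 0,0,0,0.067,-0.011,0,0.015, 0,0,0,0.0777,-0.0004,0,0.015, 0,0,0,0.0845,0.013,0,0.015, 0,0,0,0.087,0.0278,0,0.015, 0,0,0,0.0847,0.0426,0,0.015, 0,0,0,0.0779,0.056,0,0.015]' && python3 -m crank '[0,0,0,-0.0106,0.0107,0,0.015, 0,0,0,-0.0106,0.0107,0,0.015, 0,0,0,-0.0106,0.0107,0,0.015]'
python3 - <<'E'
from h import *
s=state();t=s['tcp_pos']
h=np.array([.5608,.105]);print(np.degrees(np.arctan2(*(t[:2]-h)[::-1])),np.hypot(*(t[:2]-h)))
E
```

```text
clock: 24.62
tcp_pos: [0.5169, 0.1225, 0.1562]
tool_rot: [-0.002, -0.131, 0.991, -0.002]
force: [4.0, -4.3, 2.5]
grip_width: 0.024
grip_force: 10.0
clock: 25.0
tcp_pos: [0.5247, 0.1358, 0.1562]
tool_rot: [-0.001, -0.131, 0.991, -0.0]
force: [1.4, 1.1, 5.2]
grip_width: 0.0235
grip_force: 10.0
139.51765746806936 0.0474574759288995
```

```bash
python3 -m crank '[0,0,0,0,0,0,0.05, 0,0,0,0,0,0,0.05, 0,0,0,0,0,0,0.05, 0,0,0,0,0,-0.03,0.05, 0,0,0,0,0,-0.07,0.05, 0,0,0,0,0,-0.12,0.05, 0,0,0,0.06,0,-0.15,0.05, 0,0,0,0.12,0,-0.15,0.05, 0,0,0,0.12,0,-0.15,0.05, 0,0,0,0.12,0,-0.15,0.05]'
python3 - <<'E'
from h import *
im,d,p=snap('top','top9.png');C=cloud(p,d);X=C.reshape(-1,3)[d.reshape(-1)>.05]
K=X[(X[:,2]>.172)&(X[:,2]<.19)&(np.hypot(X[:,0]-.561,X[:,1]-.105)<.07)];print('knob',len(K),K.mean(0) if len(K) else 0)
cv2.imwrite('pics/top9b.png',cv2.resize(im[80:300,60:440,::-1],None,fx=2.1,fy=2.1,interpolation=cv2.INTER_CUBIC))
E
```

```text
clock: 26.25
tcp_pos: [0.409, 0.1044, 0.3062]
tool_rot: [-0.001, -0.131, 0.991, -0.001]
force: [0.4, -0.5, 0.1]
grip_width: 0.0502
grip_force: 0.0
knob 71 [0.52315672 0.1351194  0.18269313]
```

View pics/top9b.png

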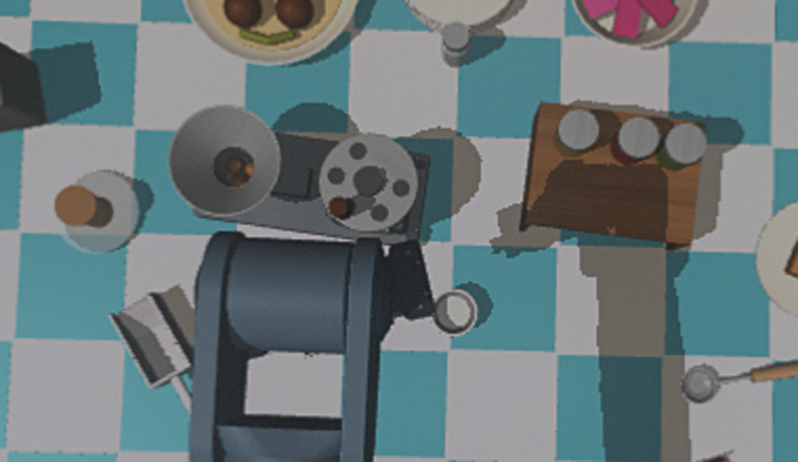

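Nuts are in the throat at (237,165) and the scoop stands upright at (155,340). The knob, at (341,208), is about 18° past its start, so a full turn and a bit. Everything else is in place, so I hand it in.

```bash
python3 -c "
from h import *
print(workorder.close_job())"
```

```text
the job is handed in; nothing more can be done
None
```

The job is handed in at about 26 s of the 72 s allowed, though close_job() returned no verdict: the last picture shows the walnuts in the mill's throat, the empty scoop upright and released, and the crank turned about 378° clockwise with the other things in place.

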